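# Put the lids back on the washed storage canisters

### The arm

A 7-joint arm with a two-finger parallel gripper is mounted at the origin on a cart in front of the work surface, level with it; the furniture and walls round the work are solid. World frame = base frame: x ahead of the robot, y to its left, z up, the work surface at z = 0. Lengths are in m, angles in rad, forces in N, time in s.
With the tool pointing down it reaches from about 0.425 to 0.95 m from the base axis. Payload 16.7 kg.
Tool frame: the origin (TCP) lies at the very end of the fingers, on their centre line; the grasp point (between the pads) lies 19 mm behind it; x points along the fingers, z is the direction in which the jaws open and shut, and the axes are right-handed (so a half turn about x gives the same grasp; the last joint's range is limited). The gripper opens to 94 mm and grips with 3 to 60 N. Pads are 16 mm wide; open, the fingers measure 119 mm over their backs; the gripper's body (75 mm by 177 mm) begins 78 mm behind the grasp point.
Start: joints at [-1.329, 0.426, 0.074, 1.606, -0.034, 1.111, -0.067], TCP at [0.258, 0.624, 0.167] pointing down, gripper open.
Joint ranges: [-2.85, 2.85], [-0.5, 2.14], [-1.23, 1.37], [0.21, 2.46], [-1.02, 4.16], [0.16, 2.05], [-2.73, 2.73]. Speed limits (rad/s): [1.89, 1.89, 2.39, 2.39, 3.01, 3.01, 3.01].

### API

Orientations are given as a unit quaternion [x, y, z, w].
In Python, from rig import sense, optics, job gives the robot as it stands.
- The arm moves only by the shell command python3 -m inch 'ROWS' [FORCE]. ROWS is JSON, one flat list of numbers, 7 for each row, row after row: the turn, a rotation vector about the tool's x, y, z in units of 6 degrees (1.0 is 6 degrees), then the shift along the tool's x, y, z in units of 60 mm (1.0 is 60 mm), then the closure, from 0 (fully open) to 1 (shut). A call has 1 to 20 rows; each row shifts and turns the commanded pose from where the row before left it, along the tool's axes as they then stand; what a row does not reach is not made up. A row lasts 1/8 s, in which the tool goes at most 62.5 mm and 10.7 degrees, less where a joint would pass 70% of its speed; a pose out of reach is approached as far as the arm can. A call is refused whole if a number of a shift passes 1 or a number of a turn 1, either way. A call with a gripper value outside its range is refused whole. The fingers move at their own pace and stop on an object; FORCE is the grip in N (left out, the last holds). Time passes only in rows, so rows that do not move let the fingers close. It gives the time, the measured TCP pose, the force and the opening at its end, in the units of the state.
- sense(): the state, without advancing time (a new reading comes with each control period).
- optics.get_image(name): name is "scene" or "top"; returns a dict with "frame" (384x512x3 uint8, red, green, blue), "fx", "fy", "cx", "cy" (pixels), "pose" (4x4, takes a point from camera to world coordinates). Camera axes: x right, y down, z forward; pixel columns grow to the right and rows downward; lengths in m; the calibration is good to about 2 mm. A picture is of the moment at which its call begins. There is no depth.
- job.finish_job(): hands the job in, once; it reports no verdict.
The state is a dict: "time_s": time; "joints": joint angles; "joint_velocities": joint speeds; "effort": joint torques, N m; "tool_pos": TCP position; "tool_rot": TCP orientation; "ft_force": force on the tool from outside, world axes, zero at the start; "wrist_torque": the same for the moment, N m; "opening": finger opening in m.
Only numpy, scipy, OpenCV 4.12 (cv2) and the standard library are available. Lean on these libraries where they do the work, as an engineer would, in place of code of your own. Each camera call takes 0.05 s, during which the arm holds its last target. There are 200 camera calls.

### The job

The four white storage canisters have been washed and dried, and their wooden lids lie about on the worktop. Put each lid on the canister it belongs to, by shape and size, so that it sits fully down and level with its plug in the mouth; leave the canisters standing upright where they are.

Things in the scene. Friction and masses are not known exactly. Their poses are not given: they have to be found in the camera images.
- canister_round_large: White ceramic large round canister, open at the top: outside diameter 84, height 70, wall 6, mouth 72 across (all mm). Empty, loose, about 0.7 kg. Origin: centre of its underside; z up. It stands upright on the worktop at any yaw. Note: wall cupboards overhang the back of the worktop; front: the upright plane 0.966 x + 0.259 y = 0.629 (m), underside at z = 0.476. Keep the arm before or below it.
- canister_round_small: White ceramic small round canister, open at the top: outside diameter 66, height 55, wall 6, mouth 54 across (all mm). Empty, loose, about 0.7 kg. Origin: centre of its underside; z up. It stands upright on the worktop at any yaw.
- canister_square: White ceramic square canister, open at the top: outside 70 x 70, height 65, wall 6, mouth 58 x 58 (all mm). Empty, loose, about 0.7 kg. Origin: centre of its underside; z up. It stands upright on the worktop at any yaw.
- canister_oblong: White ceramic oblong canister, open at the top: outside 92 (its x) x 58 (its y), height 50, wall 6, mouth 80 x 46 (all mm). Empty, loose, about 0.7 kg. Origin: centre of its underside; z up. It stands upright on the worktop at any yaw.
- lid_round_large: The large round lid: wooden disc 90 in diameter, 8 thick; below it a white plug 62 in diameter, 10 deep, foot bevelled by 4, that drops into the mouth with 5 play all round. On top in the middle a round wooden knob, 24 in diameter, 18 to 46 above the origin. All mm; 0.12 kg. Origin: centre of the plug's underside, z up; lies plug down at any yaw. Seated: board on the rim, origin 60 above the canister's.
- lid_round_small: The small round lid: wooden disc 72 in diameter, 8 thick; below it a white plug 44 in diameter, 10 deep, foot bevelled by 4, that drops into the mouth with 5 play all round. On top in the middle a round wooden knob, 24 in diameter, 18 to 46 above the origin. All mm; 0.12 kg. Origin: centre of the plug's underside, z up; lies plug down at any yaw. Seated: board on the rim, origin 45 above the canister's.
- lid_square: The square lid: wooden board 76 x 76, 8 thick; below it a white plug 48 x 48, 10 deep, foot bevelled by 4, that drops into the mouth with 5 play all round. On top in the middle a wooden bar, 44 long along its x, 14 thick along its y, 18 to 46 above the origin. All mm; 0.12 kg. Origin: centre of the plug's underside, z up; lies plug down at any yaw. Seated: board on the rim, origin 55 above the canister's. Any quarter turn fits.
- lid_oblong: The oblong lid: wooden board 98 (its x) x 64 (its y), 8 thick; below it a white plug 70 x 36, 10 deep, foot bevelled by 4, that drops into the mouth with 5 play all round. On top in the middle a wooden bar, 44 long along its x, 14 thick along its y, 18 to 46 above the origin. All mm; 0.12 kg. Origin: centre of the plug's underside, z up; lies plug down at any yaw. Seated: board on the rim, origin 40 above the canister's. It fits either way round.
Mind the look-alikes: they are no part of the job. What is shaped like the canister_square but blue or green is not meant.

How it is judged:
By the outcome, as a careful person would: the job done as asked, in the order asked, and still so for the second after the job is handed in, with the robot touching nothing.
It also fails if it takes over 93 s, if anything falls off the work surface, if the arm or the gripper's body presses on something with over 40 N, if the wrist force passes 120 N, or if a joint passes its speed limit or range.

## Working session

There is one attempt and no reset: what is moved stays moved. The work goes in short steps, Python scripts to look and compute and a shell command to move; the robot and the scene stay as the last step left them, time stands still between calls to the robot, and variables do not carry over. Pictures are saved under pics/ and viewed, about 12 in all and at most 16, crops included, and the job is handed in when it is done.

```bash
ls; mkdir -p pics
python3 - <<'E'
from rig import sense, optics
import cv2,numpy as np
s=sense();print({k:np.round(v,4).tolist() for k,v in s.items()})
for n in("scene","top"):
    d=optics.get_image(n);cv2.imwrite(f"pics/{n}0.png",d["frame"][...,::-1]);print(n,d["fx"],d["fy"],d["cx"],d["cy"],np.round(d["pose"],3).tolist())
E
```

```text
pics
{'time_s': 0.0, 'joints': [-1.3285, 0.4267, 0.0738, 1.6066, -0.0341, 1.1108, -0.0671], 'joint_velocities': [0.0001, 0.0007, -0.0003, 0.0008, 0.001, -0.0019, -0.0006], 'effort': [0.0013, -93.58, 3.6662, -45.4223, -0.0491, 0.0199, 0.0001], 'tool_pos': [0.2576, 0.6234, 0.1661], 'tool_rot': [-0.3934, 0.5881, 0.3928, 0.5874], 'ft_force': [0.6023, 0.4045, 0.6643], 'wrist_torque': [-0.0194, 0.0054, -0.013], 'opening': 0.0936}
scene 394.6775733689666 394.6775733689666 252.87876712911157 190.6893600196658 [[-0.714, -0.431, 0.552, -0.409], [-0.7, 0.434, -0.567, 1.084], [0.005, -0.792, -0.611, 0.998], [0.0, 0.0, 0.0, 1.0]]
top 494.0425679111051 494.0425679111051 259.1090596829076 198.47953339158886 [[0.264, -0.787, 0.557, -0.544], [-0.964, -0.209, 0.162, -0.111], [-0.01, -0.58, -0.814, 1.562], [0.0, 0.0, 0.0, 1.0]]
```

View pics/scene0.png

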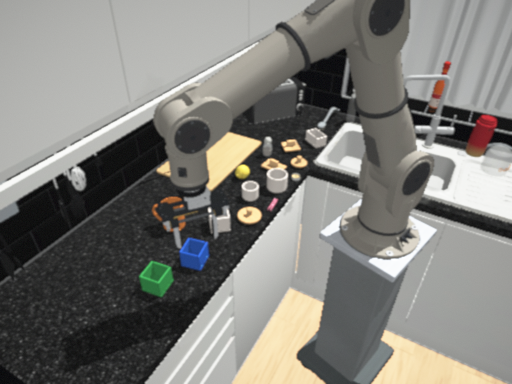

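View pics/top0.png

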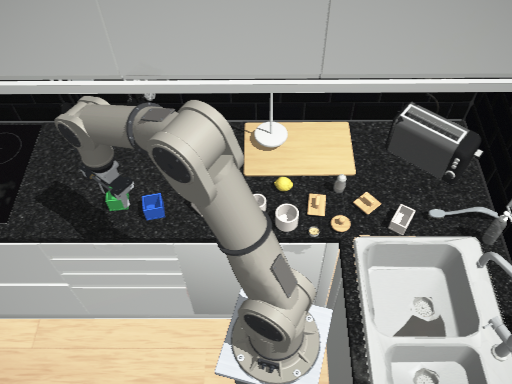

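Scene view: white canisters at oblong (315,137), large round (277,180), small round (250,190), white square (220,220, behind the gripper). Lids are at (249,215), (275,165), (290,146) and (299,162). The look-alikes are the blue (195,254) and green (156,279) boxes. In the top view the arm hides the square canister and one lid. I'll zoom in.

```bash
cat > h.py <<'E'
import numpy as np,cv2
from rig import sense,optics
from scipy.spatial.transform import Rotation as R
def img(n): return optics.get_image(n)
def ray(d,p):
    u,v=p;T=np.array(d["pose"]);r=T[:3,:3]@np.array([(u-d["cx"])/d["fx"],(v-d["cy"])/d["fy"],1]);return T[:3,3],r
def onz(d,p,z):
    o,r=ray(d,p);return o+r*(z-o[2])/r[2]
def tri(d1,p1,d2,p2):
    o1,r1=ray(d1,p1);o2,r2=ray(d2,p2)
    a,b=np.linalg.lstsq(np.c_[r1,-r2],o2-o1,rcond=None)[0]
    P,Q=o1+a*r1,o2+b*r2;return (P+Q)/2,np.linalg.norm(P-Q)
def px(d,P):
    T=np.array(d["pose"]);c=T[:3,:3].T@(np.asarray(P)-T[:3,3]);return np.array([d["fx"]*c[0]/c[2]+d["cx"],d["fy"]*c[1]/c[2]+d["cy"]])
def crop(d,x0,y0,x1,y1,k,name):
    c=cv2.resize(d["frame"][y0:y1,x0:x1,::-1],None,fx=k,fy=k,interpolation=cv2.INTER_CUBIC);cv2.imwrite("pics/"+name,c)
E
python3 - <<'E'
from h import *
s=img("scene");t=img("top")
a=cv2.resize(s["frame"][120:245,190:340,::-1],None,fx=5,fy=5,interpolation=cv2.INTER_CUBIC)
cv2.imwrite("pics/s1.png",a[:600])
crop(t,240,170,425,245,4,"t1.png")
E
```

```text
(no output)
```

View pics/s1.png

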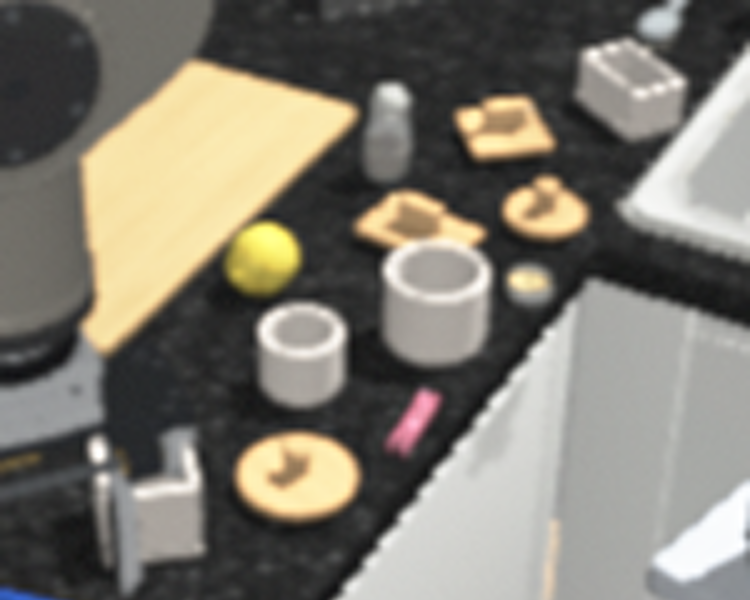

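View pics/t1.png

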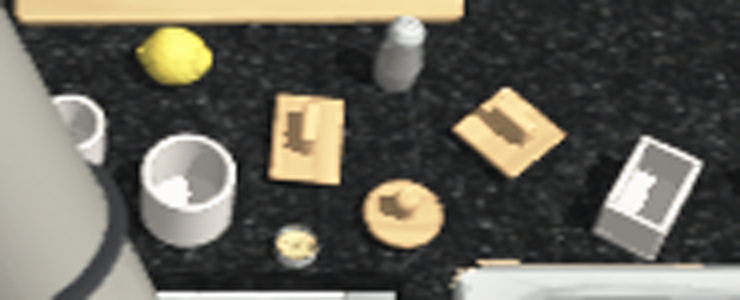

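Pixels (scene): the lids are large round (249,215), oblong or square (275,165) and (290,146), and small round (299,162). The canisters are as listed. Distractors: shaker (267,147), lemon (243,172), pink item (273,204), small jar (296,177), wooden board, and the blue and green boxes. Next I'll measure with masks in both views.

```bash
cat >> h.py <<'E'
def wood(d):
    h=cv2.cvtColor(d["frame"],cv2.COLOR_RGB2HSV)
    return cv2.inRange(h,(8,60,60),(22,170,255))
def white(d):
    h=cv2.cvtColor(d["frame"],cv2.COLOR_RGB2HSV)
    return cv2.inRange(h,(0,0,100),(179,50,255))
def blob(m,p,k=8):
    m=cv2.resize(m,None,fx=k,fy=k,interpolation=cv2.INTER_CUBIC);m=(m>127).astype(np.uint8)
    cs,_=cv2.findContours(m,cv2.RETR_EXTERNAL,cv2.CHAIN_APPROX_NONE)
    c=[c for c in cs if cv2.contourArea(c)>300]
    c=min(c,key=lambda c:-cv2.pointPolygonTest(c,(p[0]*k,p[1]*k),True))
    return (c[:,0,:]+.5)/k-.5
def plane(d,c,z): return np.array([onz(d,p,z)[:2] for p in c])
E
python3 - <<'E'
from h import *
s=img("scene");t=img("top")
L={"A":((275,166),(317,205)),"B":((291,146),(367,203)),"C":((299,162),(340,225)),"D":((249,215),None)}
for n,(a,b) in L.items():
  for d,p,w in((s,a,"scene"),(t,b,"top")):
    if p is None: continue
    c=blob(wood(d),p);q=plane(d,c,.018)
    (x,y),(W,H),an=cv2.minAreaRect((q*1000).astype(np.float32))
    print(n,w,len(c),"rect c",round(x),round(y),"wh",round(W),round(H),"ang",round(an,1),"pxbox",c.min(0).round(1),c.max(0).round(1))
off=lambda P,o,k:[(o[0]+(x+.5)/k-.5,o[1]+(y+.5)/k-.5) for x,y in P]
print("B corners tri")
for p,q in zip(off([(540,97),(553,152),(480,160)],(190,120),5),off([(565,133),(513,178),(453,128)],(240,170),4)): pass
def show(n,sp,tp):
  for p,q in zip(off(sp,(190,120),5),off(tp,(240,170),4)):
    P,e=tri(s,p,t,q);print(n,P.round(4),round(e,4))
show("oblong rim",[(577,72),(627,40),(685,82),(638,112)],[(607,205),(648,136),(702,160),(665,227)])
show("B knob? corners",[(540,97),(553,152),(480,160)],[(565,133),(513,178),(453,128)])
for n,p in (("bigcan top",(277,173)),): print(onz(s,p,.07))
show("bigcan rimc",[(437,270)],[(188,175)])
show("smallcan rimc",[(302,331)],[(72,122)])
print("square rough",onz(s,(223,221),.03),"D",onz(s,(249.5,215),.018))
E
```

```text
A scene 501 rect c 542 -25 wh 117 101 ang 7.5 pxbox [259.4 157.6] [287.4 169.4]
A top 626 rect c 544 -22 wh 106 71 ang 7.9 pxbox [306.6 192.6] [325.4 216.4]
B scene 451 rect c 601 -207 wh 94 122 ang 56.1 pxbox [279.4 138.6] [301.6 152.4]
B top 523 rect c 601 -206 wh 83 85 ang 55.3 pxbox [352.4 191.4] [381.4 214.6]
C scene 373 rect c 481 -128 wh 84 108 ang 10.8 pxbox [289.6 154.6] [307.4 168.4]
C top 452 rect c 483 -124 wh 74 78 ang 14.9 pxbox [329.4 214.6] [350.4 231.4]
D scene 553 rect c 383 290 wh 102 108 ang 44.7 pxbox [235.4 205.6] [262.4 224.4]
B corners tri
oblong rim [ 0.5605 -0.2996  0.0359] 0.0536
oblong rim [ 0.5598 -0.3245  0.0913] 0.0223
oblong rim [ 0.5467 -0.3811  0.0493] 0.0718
oblong rim [ 0.5531 -0.3645 -0.0124] 0.0022
B knob? corners [ 0.5982 -0.2566  0.0335] 0.0046
B knob? corners [ 0.5499 -0.2184  0.0102] 0.007
B knob? corners [ 0.5881 -0.1552  0.0137] 0.0099
[0.44238305 0.06794585 0.07      ]
bigcan rimc [0.4397 0.0708 0.0696] 0.0002
smallcan rimc [0.478  0.1908 0.0532] 0.0042
square rough [0.41634425 0.39082543 0.03      ] D [0.3807293  0.28949367 0.018     ]
```

```bash
cat >> h.py <<'E'
def go(P,yaw=None):
    """print turn (units) about tool x, then shift in tool axes AFTER turn; yaw = desired jaw direction (deg, mod 180); also levels"""
    s=sense();M=R.from_quat(s["tool_rot"]).as_matrix();p=np.array(s["tool_pos"])
    cur=np.degrees(np.arctan2(M[1,2],M[0,2]))
    if yaw is None: yaw=cur
    dy=(yaw-cur+90)%180-90;y=np.radians(cur+dy)
    x=np.array([0,0,-1.]);z=np.array([np.cos(y),np.sin(y),0]);G=np.c_[x,np.cross(z,x),z]
    tv=R.from_matrix(M.T@G).as_rotvec(degrees=True)/6
    print("pos",p.round(4),"yaw",round(cur,1),"tilt",round(np.degrees(np.arccos(-M[2,0])),2),"J7",round(s["joints"][6],2),"F",np.round(s["ft_force"],1),"open",round(s["opening"],4),"t",round(s["time_s"],1))
    print("turn rows(6deg)",tv.round(2),"shift(60mm)",((G.T@(np.array(P)-p))/.06).round(2),"world d mm",((np.array(P)-p)*1000).round(1))
E
python3 - <<'E'
from h import *
s=img("scene")
go((.387,.290,.12),None)
go((.387,.290,.12),-90)
# knob D: dark stalk shading; candidates
crop(s,225,195,275,235,16,"d1.png")
off=lambda P,o,k:[(o[0]+(x+.5)/k-.5,o[1]+(y+.5)/k-.5) for x,y in P]
for p in off([(577,72),(627,40),(685,82),(638,112)],(190,120),5): print("s",onz(s,p,.05).round(3))
t=img("top")
for p in off([(607,205),(648,136),(702,160),(665,227)],(240,170),4): print("t",onz(t,p,.05).round(3))
for q in [(388,85),(388,182)]: print("shaker s", onz(s,off([q],(190,120),5)[0],0).round(3))
for q in [(407,18),(397,90)]: print("shaker t", onz(t,off([q],(240,170),4)[0],0).round(3))
E
```

```text
pos [0.2577 0.6237 0.1666] yaw 67.5 tilt 0.02 J7 -0.07 F [ 0.2 -0.1  0.1] open 0.0941 t 0.3
turn rows(6deg) [ 0. -0.  0.] shift(60mm) [ 0.78 -4.12 -4.32] world d mm [ 129.3 -333.7  -46.6]
pos [0.2577 0.6237 0.1666] yaw 67.5 tilt 0.02 J7 -0.07 F [ 0.2 -0.1  0.1] open 0.0941 t 0.3
turn rows(6deg) [-3.74 -0.   -0.  ] shift(60mm) [ 0.78 -2.15 -5.56] world d mm [ 129.3 -333.7  -46.6]
s [ 0.583 -0.295  0.05 ]
s [ 0.588 -0.38   0.05 ]
s [ 0.497 -0.353  0.05 ]
s [ 0.495 -0.276  0.05 ]
t [ 0.519 -0.302  0.05 ]
t [ 0.605 -0.33   0.05 ]
t [ 0.591 -0.38   0.05 ]
t [ 0.508 -0.355  0.05 ]
shaker s [ 0.753 -0.212  0.   ]
shaker s [ 0.631 -0.08  -0.   ]
shaker t [ 0.726 -0.089  0.   ]
shaker t [ 0.635 -0.095  0.   ]
```

View pics/d1.png

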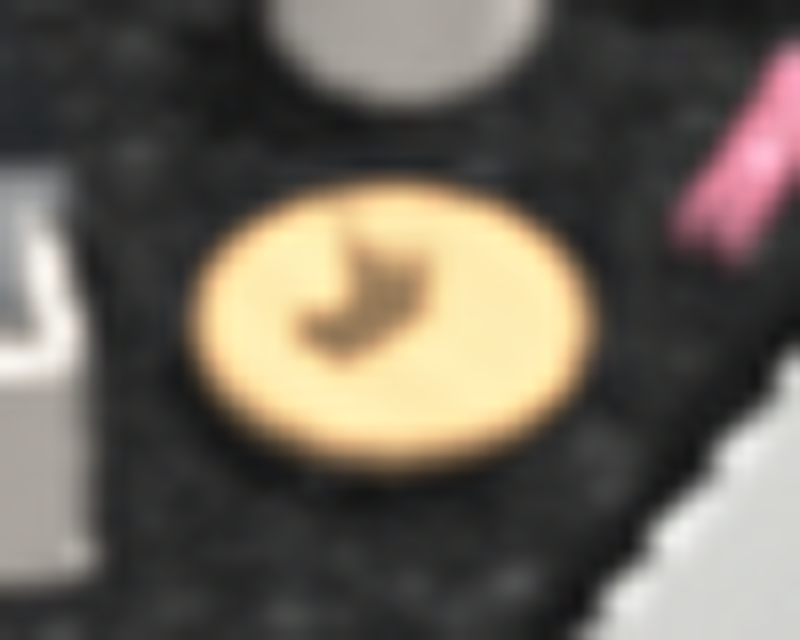

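D appears as a full ellipse centred near (249,214). I'll go above it now and check the rest once the arm is clear.

```bash
python3 -m inch '[0,0,0,0,-0.59,-0.62,0.4, 0,0,0,0,-0.59,-0.62,0.4, 0,0,0,0,-0.59,-0.62,0.4, 0,0,0,0,-0.59,-0.62,0.4, 0,0,0,0,-0.59,-0.62,0.4, 0,0,0,0,-0.59,-0.62,0.4, 0,0,0,0,-0.59,-0.62,0.4, 0.9,0,0,0,0,0,0.4, 0.9,0,0,0,0,0,0.4, 0.9,0,0,0,0,0,0.4, 0.9,0,0,0,0,0,0.4, 0.9,0,0,0,0,0,0.4, 0.9,0,0,0,0,0,0.4, 0.9,0,0,0,0,0,0.4]' 20
python3 - <<'E'
from h import *
go((.384,.289,.12),30)
t=img("top");s=img("scene")
a=cv2.resize(t["frame"][165:240,130:280,::-1],None,fx=5,fy=5,interpolation=cv2.INTER_CUBIC)
b=cv2.resize(s["frame"][175:225,190:340,::-1],None,fx=5,fy=5,interpolation=cv2.INTER_CUBIC)
cv2.imwrite("pics/p2.png",np.vstack([a[:350],b]))
E
```

```text
time_s: 2.15
tool_pos: [0.3873, 0.2885, 0.1669]
tool_rot: [-0.18, 0.684, 0.18, 0.684]
ft_force: [0.8, 0.1, 0.4]
opening: 0.0567
pos [0.3873 0.2885 0.1669] yaw 29.6 tilt 0.01 J7 -0.22 F [0.8 0.1 0.4] open 0.0567 t 2.1
turn rows(6deg) [-0.07  0.   -0.  ] shift(60mm) [ 0.78  0.03 -0.04] world d mm [ -3.3   0.5 -46.9]
```

View pics/p2.png

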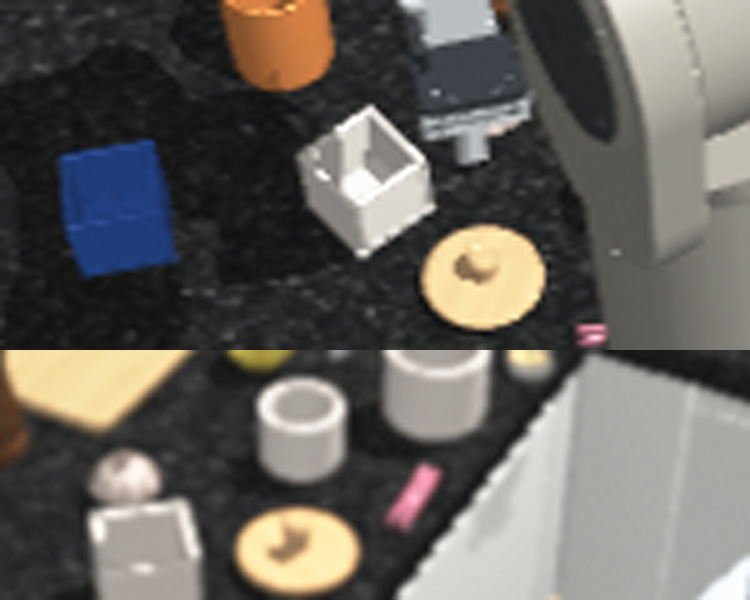

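Top view: white square canister rim at about (203,198), large lid at (226.5,220) with its knob visible. The scene view agrees. I'll triangulate both.

Run:
```python
from h import *
s=img("scene");t=img("top")
off=lambda P,o,k=5:[(o[0]+(x+.5)/k-.5,o[1]+(y+.5)/k-.5) for x,y in P]
# D lid ellipse fits on plane z=.018 : circle via max extents
for d,p in((s,(249,215)),(t,(226,221))):
    c=blob(wood(d),p); 
    for z in(.018,):
        q=plane(d,c,z); (x,y),r=cv2.minEnclosingCircle((q*1000).astype(np.float32)); e=cv2.fitEllipse((q*1000).astype(np.float32));print("D",z,round(x),round(y),round(r,1),np.round(e[0],1),np.round(e[1],1))
P,e=tri(s,off([(298,545)],(190,105))[0],t,off([(484,275)],(130,165))[0]);print("D tri",P.round(4),e)
# knob top
for q in off([(483,258)],(130,165)): print("knobtop t",onz(t,q,.046).round(4))
T=off([(300,155),(370,105),(433,172),(362,222)],(130,165))
for q in T: print("sq t",onz(t,q,.065).round(4))
S=off([(90,513),(186,499),(200,548),(103,567)],(190,105))
for q in S: print("sq s",onz(s,q,.065).round(4))
# rims of round cans: white blobs bounding
for n,p,q,h,D in(("big",(277,180),(287,217),.07,84),("small",(250,190),(260,203),.055,66)):
    for w,d,pp in(("s",s,p),("t",t,q)):
        c=blob(white(d),pp);print(n,w,c.min(0).round(1),c.max(0).round(1))
```

```text
D 0.018 384 289 55.6 [383.3 288.9] [ 99.8 108.2]
D 0.018 387 288 49.3 [387.6 288. ] [93.4 95.2]
D tri [0.3862 0.2865 0.0206] 0.0016961814413271154
knobtop t [0.3858 0.2854 0.046 ]
sq t [0.427  0.4408 0.065 ]
sq t [0.4849 0.4054 0.065 ]
sq t [0.4378 0.3395 0.065 ]
sq t [0.3815 0.3759 0.065 ]
sq s [0.4825 0.405  0.065 ]
sq s [0.4444 0.3445 0.065 ]
sq s [0.3967 0.3748 0.065 ]
sq s [0.4305 0.4372 0.065 ]
big s [265.6 167.6] [288.4 192.4]
big t [230.4 108.6] [317.6 261.4]
small s [240.6 179.6] [259.4 201.4]
small t [230.4 108.6] [317.6 261.4]
```

```bash
python3 -m inch '[0,0,0,0.78,0.02,-0.01,0.4, 0,0,0,0.78,0,0,0.4, 0,0,0,0.6,0,0,0.4, 0,0,0,0.2,0,0,0.4, 0,0,0,0,0,0,0.9, 0,0,0,0,0,0,0.9, 0,0,0,0,0,0,0.9, 0,0,0,0,0,0,0.9]' 25 && python3 -m inch '[0,0,0,-0.7,0,0,0.9, 0,0,0,-0.9,0,0,0.9, 0,0,0,-0.6,0,0,0.9]'
python3 - <<'E'
from h import *
go((.44,.07,.2),30)
E
```

```text
time_s: 3.35
tool_pos: [0.3865, 0.2896, 0.0258]
tool_rot: [-0.181, 0.683, 0.182, 0.684]
ft_force: [0.8, -0.2, -0.2]
opening: 0.02
time_s: 3.72
tool_pos: [0.3866, 0.2895, 0.1598]
tool_rot: [-0.181, 0.683, 0.182, 0.684]
ft_force: [-0.5, -0.3, -0.3]
opening: 0.0095
pos [0.3866 0.2895 0.1598] yaw 29.7 tilt 0.12 J7 -0.22 F [-0.5 -0.3 -0.3] open 0.0095 t 3.7
turn rows(6deg) [-0.04  0.02 -0.01] shift(60mm) [-0.67 -3.61 -1.06] world d mm [  53.4 -219.5   40.2]
```

The gripper closed below the knob's width, so the grasp may have missed. I'll look.

Run:
```python
from h import *
s=img("scene");t=img("top")
print(sense()["opening"])
a=cv2.resize(t["frame"][165:240,130:280,::-1],None,fx=4,fy=4,interpolation=cv2.INTER_CUBIC)
b=cv2.resize(s["frame"][160:235,170:320,::-1],None,fx=4,fy=4,interpolation=cv2.INTER_CUBIC)
cv2.imwrite("pics/p3.png",np.vstack([a,b]))
print(px(t,sense()["tool_pos"]),px(s,sense()["tool_pos"]))
for d,p in((s,(249,215)),(t,(226,221))):
    c=blob(wood(d),p);q=plane(d,c,.018); print(c.min(0),c.max(0),np.round(cv2.fitEllipse((q*1000).astype(np.float32)),1) if 0 else cv2.minAreaRect((q*1000).astype(np.float32)))
```

```text
0.009551278901370648
[222.7694542  197.25150977] [247.83068511 183.85425908]
[235.4375 205.5625] [262.4375 224.4375] ((383.1910705566406, 289.7530212402344), (101.83821868896484, 107.73091125488281), 44.739418029785156)
[213.5625 209.5625] [238.5625 230.4375] ((387.28460693359375, 288.43798828125), (92.66346740722656, 93.94770050048828), 14.95555305480957)
```

View pics/p3.png

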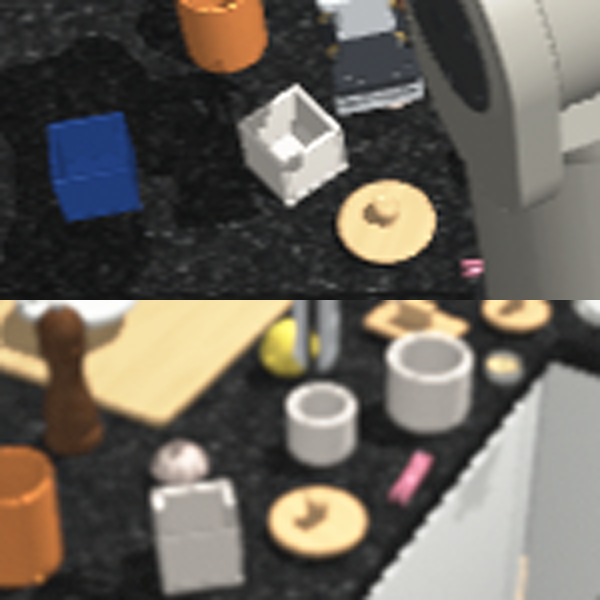

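The lid hasn't moved and the jaws closed on air. In the scene view the fingertips are at about (249.5,177.5), while the reported TCP projects to (248,184). I need to find where the tips really are, comparing against the start image too.

Run:
```python
from h import *
s=img("scene");t=img("top")
for P,y,o in(((.2577,.6237,.1666),67.5,.047),((.3866,.2895,.1598),29.7,.005)):
    v=np.array([np.cos(np.radians(y)),np.sin(np.radians(y)),0])
    for sg in(1,-1): Q=np.array(P)+sg*v*o; print("pred s",px(s,Q).round(1),"t",px(t,Q).round(1))
a=cv2.imread("pics/scene0.png");t0=cv2.imread("pics/top0.png")
A=cv2.resize(a[200:260,150:250],None,fx=4,fy=4,interpolation=cv2.INTER_CUBIC);B=cv2.resize(t0[160:220,70:170],None,fx=4,fy=4,interpolation=cv2.INTER_CUBIC)
C=cv2.resize(s["frame"][130:200,200:300,::-1],None,fx=4,fy=4,interpolation=cv2.INTER_CUBIC);D=cv2.resize(t["frame"][140:210,180:280,::-1],None,fx=4,fy=4,interpolation=cv2.INTER_CUBIC)
cv2.imwrite("pics/p4.png",np.vstack([np.hstack([A,B]),np.hstack([C,D])]))
```

```text
pred s [182.1 255. ] t [109.8 199. ]
pred s [213.5 245.8] t [128.5 212.7]
pred s [247.  183.9] t [222.7 196.7]
pred s [249.7 184.4] t [223.3 198.9]
```

View pics/p4.png

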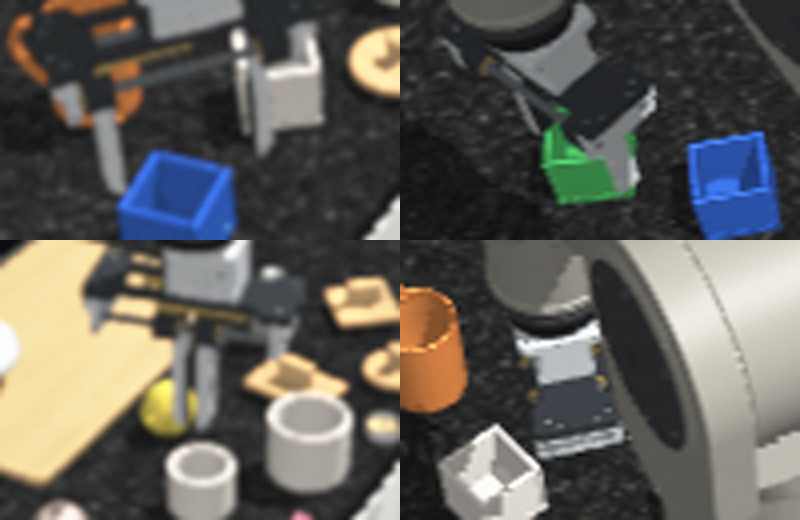

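Run:
```python
from h import *
s=img("scene");t=img("top")
v=np.array([np.cos(np.radians(67.5)),np.sin(np.radians(67.5)),0])
Q=np.array((.2577,.6237,.1666))-v*.047
P,e=tri(s,(215.7,238.3),t,(126.5,207.5));print(Q,P,e,P-Q)
M=(.3866,.2895,.1598)
for dz in(0,.01,.02,.025,.03): print(dz,px(s,np.array(M)+[0,0,dz]),px(t,np.array(M)+[0,0,dz]),px(s,np.array((.2577,.6237,.1666))+v*.047+[0,0,dz]),px(s,Q+[0,0,dz]),px(t,Q+[0,0,dz]))
```

```text
[0.23971388 0.58027766 0.1666    ] [0.23431229 0.57697534 0.20137951] 0.005991182712015613 [-0.00540159 -0.00330232  0.03477951]
0 [248.31863575 184.13560162] [223.02777438 197.80835768] [182.08866325 255.00550107] [213.53578549 245.76347505] [128.54453214 212.67504214]
0.01 [248.31293321 181.86864605] [222.82671521 196.13571055] [181.71886416 252.55860671] [213.34326367 243.33013522] [127.8798266  211.03424764]
0.02 [248.30718051 179.58175037] [222.62374029 194.44712608] [181.34499281 250.08476698] [213.14867655 240.87069138] [127.20863411 209.37744044]
0.025 [248.30428515 178.43074259] [222.52152586 193.596786  ] [181.15650896 248.83760313] [213.05059808 239.63104884] [126.87057552 208.54295865]
0.03 [248.30137699 177.27465032] [222.41882214 192.74237542] [180.96698156 247.58353433] [212.95199071 238.38472121] [126.53085927 207.70438499]
```

In both views and at two poses the fingertips appear about 30 mm higher than the reported TCP, which explains the miss: the tips were above the 46 mm knob. I'll apply that +30 mm offset and go lower, carefully watching the force.

```bash
python3 -m inch '[0,0,0,0.6,0,0,0.4, 0,0,0,0.9,0,0,0.4, 0,0,0,0.7,0,0,0.4, 0,0,0,0.25,0,0,0.4, 0,0,0,0.15,0,0,0.4, 0,0,0,0,0,0,0.4]'
python3 - <<'E'
from h import *
go((.3866,.2885,-.006),30)
s=img("scene")
crop(s,210,180,290,240,8,"p5.png")
E
```

```text
time_s: 4.78
tool_pos: [0.3865, 0.2894, 0.0015]
tool_rot: [-0.181, 0.683, 0.181, 0.683]
ft_force: [0.3, -0.1, 0.6]
opening: 0.0564
pos [0.3865 0.2894 0.0015] yaw 29.7 tilt 0.01 J7 -0.12 F [ 0.3 -0.1  0.6] open 0.0564 t 4.8
turn rows(6deg) [-0.04  0.   -0.  ] shift(60mm) [ 0.13 -0.01 -0.01] world d mm [ 0.1 -0.9 -7.5]
```

View pics/p5.png

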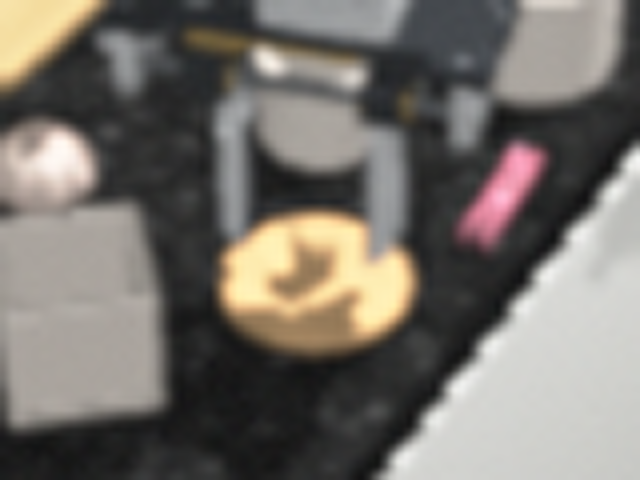

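Tips straddle the knob (mid at scene (248.7,210.6)), matching a true height of about 32 mm. I'll go down 7 mm more and close.

```bash
python3 -m inch '[0,0,0,0.12,0,0,0.4, 0,0,0,0,0,0,0.4, 0,0,0,0,0,0,0.9, 0,0,0,0,0,0,0.9, 0,0,0,0,0,0,0.9, 0,0,0,0,0,0,0.9]' 25 && python3 -m inch '[0,0,0,-0.5,0,0,0.9, 0,0,0,-0.9,0,0,0.9, 0,0,0,-0.6,0,0,0.9]'
python3 - <<'E'
from h import *
go((.44,.07,.13),30)
E
```

```text
time_s: 5.58
tool_pos: [0.3862, 0.2893, -0.006]
tool_rot: [-0.182, 0.683, 0.182, 0.683]
ft_force: [0.7, -0.2, 0.8]
opening: 0.0231
time_s: 5.95
tool_pos: [0.3865, 0.2893, 0.116]
tool_rot: [-0.181, 0.683, 0.182, 0.684]
ft_force: [0.3, 0.2, -0.3]
opening: 0.0231
pos [0.3865 0.2893 0.116 ] yaw 29.7 tilt 0.06 J7 -0.19 F [ 0.3  0.2 -0.3] open 0.0231 t 6.0
turn rows(6deg) [-0.05  0.01 -0.  ] shift(60mm) [-0.23 -3.61 -1.06] world d mm [  53.5 -219.3   14. ]
```

Grasp holds (23.1 mm opening on a 24 mm knob). I'll carry it over to the large canister.

```bash
python3 -m inch '[0,0,0,0,-0.72,-0.21,0.9, 0,0,0,0,-0.72,-0.21,0.9, 0,0,0,0,-0.72,-0.21,0.9, 0,0,0,0,-0.72,-0.21,0.9, 0,0,0,0,-0.72,-0.21,0.9, 0,0,0,0,0,0,0.9]'
python3 - <<'E'
from h import *
go((.44,.07,.13),30)
s=img("scene");t=img("top")
A=cv2.resize(s["frame"][130:205,235:335,::-1],None,fx=5,fy=5,interpolation=cv2.INTER_CUBIC);B=cv2.resize(t["frame"][175:250,240:300,::-1],None,fx=5,fy=5,interpolation=cv2.INTER_CUBIC)
cv2.imwrite("pics/p6.png",np.hstack([A,B]))
E
```

```text
time_s: 6.7
tool_pos: [0.4389, 0.0675, 0.114]
tool_rot: [-0.18, 0.684, 0.18, 0.684]
ft_force: [0.4, 0.5, 0.1]
opening: 0.0233
pos [0.4389 0.0675 0.114 ] yaw 29.5 tilt 0.02 J7 0.29 F [0.4 0.5 0.1] open 0.0233 t 6.7
turn rows(6deg) [-0.09 -0.    0.  ] shift(60mm) [-0.27  0.03  0.04] world d mm [ 1.1  2.5 16. ]
```

View pics/p6.png

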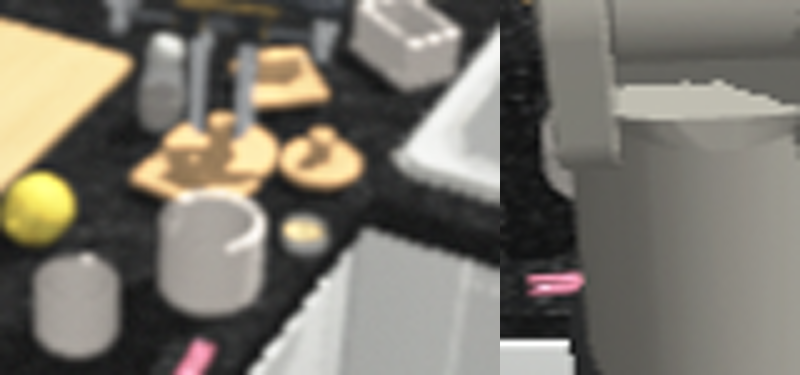

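The top view is blocked here. In the scene view the lid hovers above the canister, roughly centred. I'll refine the canister centre from the first unobstructed pictures using its extreme points.

Run:
```python
from h import *
s=img("scene");t=img("top")
s0=dict(s,frame=cv2.imread("pics/scene0.png")[...,::-1]);t0=dict(t,frame=cv2.imread("pics/top0.png")[...,::-1])
def est(d,c0,c1,r,z,R_):
    p=((c0+c1)/2,r);Q=onz(d,p,z);o=np.array(d["pose"])[:2,3];u=Q[:2]-o;u/=np.linalg.norm(u);return Q[:2]-u*R_
g=lambda d,x,y0,y1:cv2.cvtColor(d["frame"],cv2.COLOR_RGB2GRAY)[y0:y1,x].tolist()
gr=lambda d,y,x0,x1:cv2.cvtColor(d["frame"],cv2.COLOR_RGB2GRAY)[y,x0:x1].tolist()
print("big scene col277 rows164-176",g(s0,277,164,176)); print("row175 262..292",gr(s0,175,262,293))
print("big top col287 rows198-210",g(t0,287,198,210)); print("row213",gr(t0,213,271,303))
print("small scene",g(s0,250,176,188),gr(s0,187,237,263))
print("big s",est(s0,265.6,288.4,167.6,.07,.042),"big t",est(t0,275,299,203.5,.07,.042))
print("small s",est(s0,240.8,259.4,179.7,.055,.033))
print("pred cols rim (.4397,.0708)",px(s,(.4397,.0708,.07)),"TCP",px(s,np.array(sense()["tool_pos"])+[0,0,.03]))
```

```text
big scene col277 rows164-176 [169, 162, 170, 216, 236, 206, 171, 164, 166, 168, 167, 166]
row175 262..292 [55, 55, 54, 52, 107, 200, 237, 226, 188, 163, 159, 163, 165, 166, 166, 166, 165, 164, 162, 160, 157, 152, 155, 202, 242, 216, 117, 49, 57, 121, 210]
big top col287 rows198-210 [33, 32, 47, 48, 57, 136, 250, 179, 178, 176, 175, 174]
row213 [23, 23, 27, 29, 158, 238, 239, 217, 218, 215, 211, 206, 202, 195, 187, 166, 140, 139, 138, 137, 135, 134, 132, 129, 126, 151, 231, 234, 34, 40, 42, 57]
small scene [58, 54, 47, 49, 121, 205, 193, 168, 166, 166, 166, 165] [49, 46, 41, 42, 119, 220, 241, 225, 187, 164, 161, 163, 165, 165, 166, 163, 160, 157, 175, 225, 245, 207, 105, 35, 28, 28]
big s [0.44139523 0.07087726] big t [0.44093109 0.07189127]
small s [0.4789131  0.18728519]
pred cols rim (.4397,.0708) [277.0264265 173.5525726] TCP [277.97061207 158.46289441]
```

```bash
python3 -m inch '[0,0,0,0.2,0.055,0.06,0.9, 0,0,0,0.5,0,0,0.9, 0,0,0,0.1,0,0,0.9, 0,0,0,0.1,0,0,0.9, 0,0,0,0.08,0,0,0.9, 0,0,0,0,0,0,0.9]'
python3 - <<'E'
from h import *
go((.4405,.0722,.054),30)
E
```

```text
time_s: 7.65
tool_pos: [0.4403, 0.0752, 0.0553]
tool_rot: [-0.181, 0.683, 0.182, 0.683]
ft_force: [-0.4, -0.6, -0.9]
opening: 0.0231
pos [0.4403 0.0752 0.0553] yaw 29.7 tilt 0.01 J7 0.35 F [-0.4 -0.6 -0.9] open 0.0231 t 7.7
turn rows(6deg) [-0.04  0.   -0.  ] shift(60mm) [ 0.02 -0.04 -0.02] world d mm [ 0.2 -3.  -1.3]
```

No contact force at reading 0.055, so the plug is in the mouth. I'll set it down, release and rise.

```bash
python3 -m inch '[0,0,0,0.03,-0.03,-0.02,0.9, 0,0,0,0.03,0,0,0.9, 0,0,0,0,0,0,0.9]' && python3 -m inch '[0,0,0,0,0,0,0.4, 0,0,0,0,0,0,0.4, 0,0,0,0,0,0,0.4, 0,0,0,-0.4,0,0,0.4, 0,0,0,-0.8,0,0,0.4, 0,0,0,-0.8,0,0,0.4]'
python3 - <<'E'
from h import *
go((.482,-.125,.16),30)
go((.544,-.023,.16),98)
go((.544,-.023,.16),8)
E
```

```text
time_s: 8.02
tool_pos: [0.4408, 0.0731, 0.0527]
tool_rot: [-0.181, 0.683, 0.182, 0.684]
ft_force: [-5.3, -0.6, 22.7]
opening: 0.0233
time_s: 8.78
tool_pos: [0.4397, 0.0726, 0.1728]
tool_rot: [-0.182, 0.684, 0.181, 0.683]
ft_force: [0.7, 0.3, -0.8]
opening: 0.0565
pos [0.4397 0.0726 0.1728] yaw 29.7 tilt 0.05 J7 0.23 F [ 0.7  0.3 -0.8] open 0.0565 t 8.8
turn rows(6deg) [-0.04 -0.01  0.  ] shift(60mm) [ 0.21 -3.21 -1.04] world d mm [  42.3 -197.6  -12.8]
pos [0.4397 0.0726 0.1728] yaw 29.7 tilt 0.05 J7 0.23 F [ 0.7  0.3 -0.8] open 0.0565 t 8.8
turn rows(6deg) [-1.138e+01 -1.000e-02 -0.000e+00] shift(60mm) [ 0.21 -1.5  -1.82] world d mm [104.3 -95.6 -12.8]
pos [0.4397 0.0726 0.1728] yaw 29.7 tilt 0.05 J7 0.23 F [ 0.7  0.3 -0.8] open 0.0565 t 8.8
turn rows(6deg) [ 3.62 -0.01  0.  ] shift(60mm) [ 0.21 -1.82  1.5 ] world d mm [104.3 -95.6 -12.8]
```

```bash
python3 -m inch '[0,0,0,0,-0.64,-0.21,0.4, 0,0,0,0,-0.64,-0.21,0.4, 0,0,0,0,-0.64,-0.21,0.4, 0,0,0,0,-0.64,-0.21,0.4, 0,0,0,0,-0.64,-0.21,0.4, 0,0,0,0,0,0,0.4]'
python3 - <<'E'
from h import *
go((.482,-.125,-.006),30)
s=img("scene");t=img("top")
A=cv2.resize(s["frame"][120:210,235:345,::-1],None,fx=4,fy=4,interpolation=cv2.INTER_CUBIC);B=cv2.resize(t["frame"][165:255,240:330,::-1],None,fx=4,fy=4,interpolation=cv2.INTER_CUBIC)
cv2.imwrite("pics/p7.png",np.hstack([A,B]))
E
```

```text
time_s: 9.52
tool_pos: [0.4805, -0.1279, 0.1715]
tool_rot: [-0.18, 0.684, 0.18, 0.684]
ft_force: [-0.0, 0.5, 0.5]
opening: 0.0567
pos [ 0.4805 -0.1279  0.1715] yaw 29.5 tilt 0.07 J7 0.76 F [-0.   0.5  0.5] open 0.0567 t 9.5
turn rows(6deg) [-0.08 -0.01  0.01] shift(60mm) [2.96 0.03 0.05] world d mm [   1.5    2.9 -177.5]
```

View pics/p7.png

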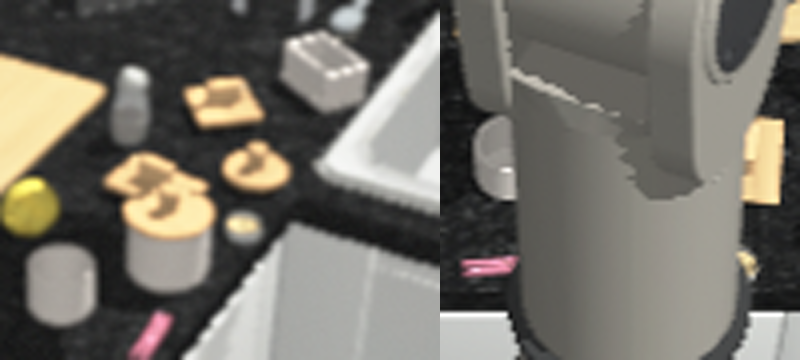

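The large lid sits level on its canister (scene (277,174)). Next is the small lid.

```bash
python3 -m inch '[0,0,0,0.7,0.02,0.05,0.4, 0,0,0,0.9,0,0,0.4, 0,0,0,0.8,0,0,0.4, 0,0,0,0.3,0,0,0.4, 0,0,0,0.12,0,0,0.4, 0,0,0,0.1,0,0,0.4, 0,0,0,0,0,0,0.4]'
python3 - <<'E'
from h import *
go((.482,-.125,-.006),30)
E
python3 -m inch '[0,0,0,0,0,0,0.9, 0,0,0,0,0,0,0.9, 0,0,0,0,0,0,0.9, 0,0,0,0,0,0,0.9]' 25 && python3 -m inch '[0,0,0,-0.5,0,0,0.9, 0,0,0,-0.9,0,0,0.9, 0,0,0,-0.8,0,0,0.9, 0,0,0,0,0,0,0.9]'
python3 - <<'E'
from h import *
go((.479,.187,.13),30)
E
```

```text
time_s: 10.5
tool_pos: [0.4832, -0.1224, -0.0029]
tool_rot: [-0.182, 0.683, 0.182, 0.684]
ft_force: [0.6, -0.5, -1.0]
opening: 0.0563
pos [ 0.4832 -0.1224 -0.0029] yaw 29.8 tilt 0.08 J7 1.0 F [ 0.6 -0.5 -1. ] open 0.0563 t 10.5
turn rows(6deg) [-0.04  0.01  0.  ] shift(60mm) [ 0.05 -0.03 -0.04] world d mm [-1.2 -2.6 -3.1]
time_s: 11.0
tool_pos: [0.4826, -0.1225, -0.0035]
tool_rot: [-0.182, 0.683, 0.181, 0.683]
ft_force: [-0.5, 0.8, 1.6]
opening: 0.0233
time_s: 11.5
tool_pos: [0.4845, -0.1226, 0.1313]
tool_rot: [-0.182, 0.682, 0.181, 0.685]
ft_force: [0.1, -0.1, -1.6]
opening: 0.0231
pos [ 0.4845 -0.1226  0.1313] yaw 29.8 tilt 0.31 J7 0.82 F [ 0.1 -0.1 -1.6] open 0.0231 t 11.5
turn rows(6deg) [-0.04  0.05  0.02] shift(60mm) [0.02 4.51 2.5 ] world d mm [ -5.5 309.6  -1.3]
```

```bash
python3 -m inch '[0,0,0,-0.05,0.64,0.355,0.9, 0,0,0,0,0.64,0.355,0.9, 0,0,0,0,0.64,0.355,0.9, 0,0,0,0,0.64,0.355,0.9, 0,0,0,0,0.64,0.355,0.9, 0,0,0,0,0.64,0.355,0.9, 0,0,0,0,0.64,0.355,0.9, 0,0,0,0,0,0,0.9, 0,0,0,0,0,0,0.9]'
python3 - <<'E'
from h import *
s=img("scene");t=img("top")
def est(d,c0,c1,r,z,R_):
    p=((c0+c1)/2,r);Q=onz(d,p,z);o=np.array(d["pose"])[:2,3];u=Q[:2]-o;u/=np.linalg.norm(u);return Q[:2]-u*R_
print("small t",est(t,247.6,266.2,193.9,.055,.033),"small s",est(s,240.8,259.4,179.7,.055,.033))
go((.479,.188,.0415),30)
A=cv2.resize(s["frame"][140:210,220:300,::-1],None,fx=5,fy=5,interpolation=cv2.INTER_CUBIC);B=cv2.resize(t["frame"][165:235,230:310,::-1],None,fx=5,fy=5,interpolation=cv2.INTER_CUBIC)
cv2.imwrite("pics/p8.png",np.hstack([A,B]))
E
```

```text
time_s: 12.62
tool_pos: [0.4782, 0.1841, 0.1306]
tool_rot: [-0.182, 0.684, 0.181, 0.683]
ft_force: [0.3, 0.6, -1.1]
opening: 0.023
small t [0.47466456 0.19198053] small s [0.4789131  0.18728519]
pos [0.4785 0.1836 0.131 ] yaw 29.7 tilt 0.05 J7 0.16 F [ 0.2 -0.1 -1.3] open 0.0233 t 12.7
turn rows(6deg) [-0.06 -0.01  0.  ] shift(60mm) [1.49 0.06 0.04] world d mm [  0.5   4.4 -89.5]
```

View pics/p8.png

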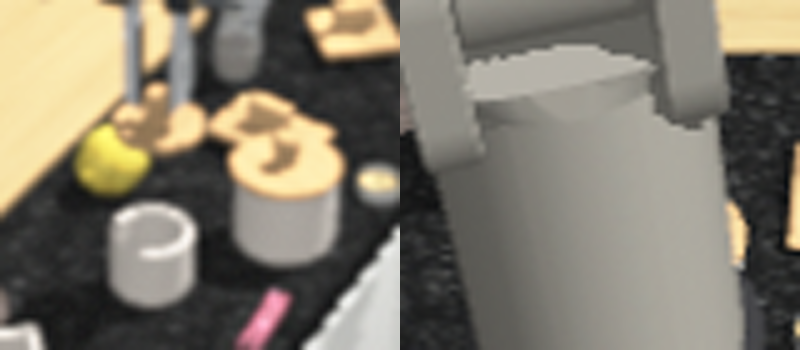

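Scene view: lid over the small canister, but right of it by about 1.3 px (~5 mm). I'll descend partway with a correction, then check the reading.

```bash
python3 -m inch '[0,0,0,0.2,0.05,0.04,0.9, 0,0,0,0.5,0,0,0.9, 0,0,0,0.4,0,0,0.9, 0,0,0,0,0,0,0.9]'
python3 - <<'E'
from h import *
go((.4793,.1898,.0415),30)
s=img("scene")
c=blob(white(s),(250,195));print("can cols",c.min(0),c.max(0))
w=cv2.cvtColor(s["frame"],cv2.COLOR_RGB2HSV)[:,:,:]
for r in (170,172,174,176,178,180,182): 
    row=wood(s)[r,230:275]; i=np.flatnonzero(row)+230; print(r,i.min() if len(i) else None,i.max() if len(i) else None,len(i))
E
```

```text
time_s: 13.22
tool_pos: [0.4782, 0.1876, 0.0636]
tool_rot: [-0.182, 0.685, 0.181, 0.682]
ft_force: [1.1, 0.1, -1.5]
opening: 0.0229
pos [0.4782 0.1876 0.0636] yaw 29.7 tilt 0.2 J7 0.23 F [ 1.1  0.1 -1.5] open 0.0229 t 13.2
turn rows(6deg) [-0.05 -0.03  0.01] shift(60mm) [0.37 0.02 0.03] world d mm [  1.1   2.2 -22.1]
can cols [241.5625 183.5625] [259.4375 201.4375]
170 231 274 9
172 230 274 15
174 248 274 13
176 242 271 21
178 241 274 26
180 241 261 20
182 242 260 19
```

```bash
python3 -m inch '[0,0,0,0,0.03,0.035,0.9, 0,0,0,0.15,0,0,0.9, 0,0,0,0.1,0,0,0.9, 0,0,0,0.08,0,0,0.9, 0,0,0,0,0,0,0.9]'
python3 - <<'E'
from h import *
go((.4793,.1898,.0415),30)
E
```

```text
time_s: 13.9
tool_pos: [0.4797, 0.1912, 0.0451]
tool_rot: [-0.182, 0.684, 0.181, 0.683]
ft_force: [-1.1, 1.4, -1.1]
opening: 0.0229
pos [0.4797 0.1912 0.0451] yaw 29.8 tilt 0.06 J7 0.24 F [-1.1  1.4 -1.1] open 0.0229 t 13.9
turn rows(6deg) [-0.04 -0.01 -0.  ] shift(60mm) [ 0.06 -0.02 -0.02] world d mm [-0.4 -1.4 -3.6]
```

```bash
python3 -m inch '[0,0,0,0.07,-0.01,-0.01,0.9, 0,0,0,0,0,0,0.9]' && python3 -m inch '[0,0,0,0,0,0,0.4, 0,0,0,0,0,0,0.4, 0,0,0,0,0,0,0.4, 0,0,0,-0.4,0,0,0.4, 0,0,0,-0.8,0,0,0.4, 0,0,0,-0.8,0,0,0.4]' && python3 -m inch '[-0.95,0,0,0,0,0,0.4, -0.95,0,0,0,0,0,0.4, -0.95,0,0,0,0,0,0.4, -0.95,0,0,0,0,0,0.4, -0.95,0,0,0,0,0,0.4, -0.95,0,0,0,0,0,0.4, -0.95,0,0,0,0,0,0.4, -0.95,0,0,0,0,0,0.4, -0.95,0,0,0,0,0,0.4, -0.95,0,0,0,0,0,0.4, -0.95,0,0,0,0,0,0.4, -0.95,0,0,0,0,0,0.4, 0,0,0,0,-0.12,-0.74,0.4, 0,0,0,0,-0.12,-0.74,0.4, 0,0,0,0,-0.12,-0.74,0.4, 0,0,0,0,-0.12,-0.74,0.4, 0,0,0,0,-0.1,-0.72,0.4, 0,0,0,0,0,0,0.4]'
python3 - <<'E'
from h import *
go((.545,-.023,-.005),98)
s=img("scene");t=img("top")
c=blob(wood(s),(250,183));print("small lid cols",c.min(0),c.max(0),"pred seated centre",px(s,(.479,.188,.063)))
A=cv2.resize(s["frame"][125:215,235:335,::-1],None,fx=4,fy=4,interpolation=cv2.INTER_CUBIC);B=cv2.resize(t["frame"][165:255,240:340,::-1],None,fx=4,fy=4,interpolation=cv2.INTER_CUBIC)
cv2.imwrite("pics/p9.png",np.hstack([A,B]))
E
```

```text
time_s: 14.15
tool_pos: [0.4801, 0.1908, 0.0414]
tool_rot: [-0.181, 0.683, 0.182, 0.684]
ft_force: [-2.5, 2.2, 2.5]
opening: 0.0234
time_s: 14.9
tool_pos: [0.4798, 0.1901, 0.1626]
tool_rot: [-0.182, 0.684, 0.181, 0.683]
ft_force: [0.1, 0.8, -0.4]
opening: 0.0565
time_s: 17.15
tool_pos: [0.5461, -0.0268, 0.1614]
tool_rot: [0.533, -0.465, -0.533, -0.464]
ft_force: [0.4, 0.2, -0.4]
opening: 0.0566
pos [ 0.5461 -0.0268  0.1614] yaw 97.9 tilt 0.07 J7 1.78 F [ 0.4  0.2 -0.4] open 0.0566 t 17.1
turn rows(6deg) [-0.02 -0.01  0.  ] shift(60mm) [2.77 0.01 0.07] world d mm [  -1.1    3.8 -166.4]
small lid cols [239.5625 175.5625] [259.4375 190.4375] pred seated centre [249.95495159 183.02814282]
```

View pics/p9.png

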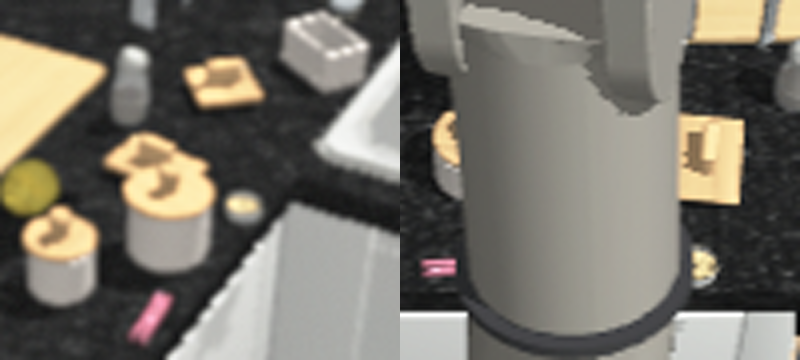

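Both round lids look fully seated and level. Before taking the bar lids I'll measure the oblong and square canisters from mask hull corners.

Run:
```python
from h import *
s=img("scene");t=img("top")
t0=dict(t,frame=cv2.imread("pics/top0.png")[...,::-1])
def poly(d,p,eps=1.0):
    c=blob(white(d),p);h=cv2.convexHull(c.astype(np.float32));return cv2.approxPolyDP(h,eps,True)[:,0]
for n,p,q,hh in(("oblong",(315,137),(402,220),.05),("square",(220,222),(203,200),.065)):
    for w,d,pp in(("s",s,p),("t",t0 if n=="oblong" else t,q)):
        P=poly(d,pp);print(n,w);
        for v in P: print("  ",v.round(1),"rim",onz(d,v,hh)[:2].round(4),"base",onz(d,v,0)[:2].round(4))
q=blob(wood(t),(317,205));print("A top", cv2.minAreaRect((plane(t,q,.018)*1000).astype(np.float32)))
for X,Y in((.519,-.302),(.605,-.33),(.591,-.38),(.508,-.355)): print(px(s,(X,Y,.05)).round(1),end=" ")
```

```text
oblong s
   [ 5.114e+02 -4.000e-01] rim [ 0.8267 -4.1356] base [ 0.8918 -4.4109]
   [511.4 383.4] rim [-0.529   0.3073] base [-0.5354  0.2664]
   [144.6 383.4] rim [0.1016 0.9285] base [0.1285 0.9203]
   [144.7 380.7] rim [0.1071 0.9245] base [0.1342 0.9161]
   [357.6   4.8] rim [ 1.8524 -2.7458] base [ 1.9717 -2.9477]
   [361.9   2.4] rim [ 1.8776 -2.8676] base [ 1.9982 -3.0759]
   [ 4.006e+02 -4.000e-01] rim [ 1.6608 -3.2777] base [ 1.7699 -3.5077]
oblong t
   [399.9 203.6] rim [ 0.6037 -0.3235] base [ 0.6416 -0.3305]
   [415.6 210.3] rim [ 0.5879 -0.382 ] base [ 0.6253 -0.391 ]
   [402.9 234.4] rim [ 0.4715 -0.3478] base [ 0.505  -0.3556]
   [387.6 227.2] rim [ 0.4879 -0.2915] base [ 0.522  -0.2974]
square s
   [217.1 195.6] rim [0.5095 0.335 ] base [0.5735 0.2828]
   [227.4 205.9] rim [0.4362 0.3489] base [0.4951 0.2977]
   [230.4 229.2] rim [0.3373 0.426 ] base [0.3893 0.3802]
   [227.1 231.4] rim [0.3373 0.4417] base [0.3893 0.397 ]
   [211.8 233.4] rim [0.3669 0.4847] base [0.4209 0.443 ]
   [208.6 222.1] rim [0.4183 0.4552] base [0.4759 0.4114]
   [207.6 200.9] rim [0.5104 0.3815] base [0.5744 0.3325]
   [210.9 196.6] rim [0.5214 0.3554] base [0.5862 0.3046]
square t
   [204.1 186.6] rim [0.481  0.4022] base [0.5255 0.4245]
   [214.4 195.9] rim [0.4494 0.3503] base [0.4926 0.3703]
   [216.4 206.2] rim [0.4071 0.3285] base [0.4483 0.3476]
   [203.1 215.4] rim [0.3556 0.3628] base [0.3947 0.3834]
   [200.9 215.4] rim [0.3536 0.3703] base [0.3926 0.3912]
   [191.6 206.1] rim [0.384  0.4174] base [0.4242 0.4404]
   [188.6 194.8] rim [0.4294 0.4458] base [0.4717 0.47  ]
   [199.9 187.6] rim [0.4725 0.4157] base [0.5166 0.4386]
A top ((544.3941650390625, -25.15945053100586), (106.54950714111328, 64.28063201904297), 8.072892189025879)
[316.5 138.2] [305.9 129.9] [314.4 127.4] [325. 135.]
```

The hull picks for the oblong in the scene view disagree with the top view, so I'll make one close montage of both canisters.

Run:
```python
from h import *
s=img("scene");t=img("top");t0=cv2.imread("pics/top0.png")[...,::-1]
f=lambda im,x,y:cv2.resize(im[y:y+30,x:x+40,::-1],None,fx=10,fy=10,interpolation=cv2.INTER_CUBIC)
cv2.imwrite("pics/p10.png",np.vstack([np.hstack([f(s["frame"],295,120),f(t0,380,203)]),np.hstack([f(s["frame"],200,203),f(t["frame"],183,183)])]))
```

```text
(no output)
```

View pics/p10.png

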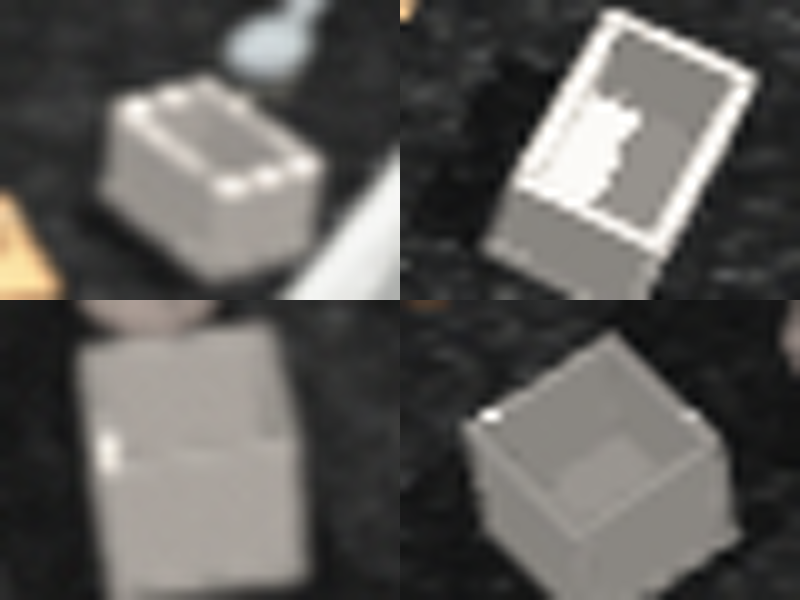

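Rim corners read clearly in all four crops (oblong scene (112,105), (208,75), (323,160), (220,195) in the crop, and so on). I'll triangulate them.

Run:
```python
from h import *
s=img("scene");t=img("top")
o=lambda x,y,a,b:(a+(x+.5)/10-.5,b+(y+.5)/10-.5)
S=[o(*p,295,120) for p in((220,193),(112,105),(208,75),(323,160))];T=[o(*p,380,203) for p in((118,182),(212,8),(357,72),(262,255))]
S2=[o(*p,200,203) for p in((98,160),(80,45),(275,23),(300,140))];T2=[o(*p,183,183) for p in((68,128),(213,33),(320,145),(180,240))]
for n,S,T,h in(("oblong",S,T,.05),("square",S2,T2,.065)):
    P=[tri(s,a,t,b) for a,b in zip(S,T)];print(n,"z",[round(p[0][2],4) for p in P],"gap",[round(p[1],4) for p in P])
    C=np.array([[onz(s,a,h)[:2] for a in S],[onz(t,b,h)[:2] for b in T]])
    for c in list(C)+[C.mean(0)]:
        r=cv2.minAreaRect((c*1000).astype(np.float32));m=c.mean(0)
        e=[np.degrees(np.arctan2(*(c[(i+1)%4]-c[i])[::-1])) for i in range(4)]
        print(" ctr",m.round(4),"edges",[round(float(np.linalg.norm(c[(i+1)%4]-c[i])*1000)) for i in range(4)],"ang",np.round(e,1))
```

```text
oblong z [np.float64(0.0472), np.float64(0.0515), np.float64(0.054), np.float64(0.0522)] gap [np.float64(0.0027), np.float64(0.001), np.float64(0.0013), np.float64(0.0022)]
 ctr [ 0.552 -0.342] edges [95, 60, 95, 62] ang [ -19.1 -104.4  162.5   75.1]
 ctr [ 0.5539 -0.3408] edges [90, 57, 93, 56] ang [ -16.1 -105.7  163.8   71.3]
 ctr [ 0.553  -0.3414] edges [92, 58, 94, 59] ang [ -17.6 -105.   163.1   73.3]
square z [np.float64(0.066), np.float64(0.0645), np.float64(0.0673), np.float64(0.0658)] gap [np.float64(0.0019), np.float64(0.0004), np.float64(0.0027), np.float64(0.0026)]
 ctr [0.4358 0.3938] edges [64, 72, 66, 72] ang [ -34.7 -125.1  145.1   53.3]
 ctr [0.4367 0.3948] edges [68, 68, 65, 69] ang [ -34.1 -125.2  146.2   56.9]
 ctr [0.4362 0.3943] edges [66, 70, 66, 70] ang [ -34.4 -125.2  145.6   55.1]
```

Rim heights come out at 50 and 66 mm as expected. Oblong: (0.553,−0.341), yaw about −17°. Square: (0.436,0.394), yaw about −34.7°. Now I'll grasp the oblong lid.

```bash
python3 -m inch '[0,0,0,0.7,-0.02,0.03,0.4, 0,0,0,0.9,0,0,0.4, 0,0,0,0.7,0,0,0.4, 0,0,0,0.25,0,0,0.4, 0,0,0,0.12,0,0,0.4, 0,0,0,0.08,0,0,0.4, 0,0,0,0,0,0,0.4]'
python3 - <<'E'
from h import *
go((.547,-.023,-.005),98)
E
python3 -m inch '[0,0,0,0,0,0,0.95, 0,0,0,0,0,0,0.95, 0,0,0,0,0,0,0.95, 0,0,0,0,0,0,0.95, 0,0,0,0,0,0,0.95]' 25 && python3 -m inch '[0,0,0,-0.5,0,0,0.95, 0,0,0,-0.9,0,0,0.95, 0,0,0,-0.8,0,0,0.95, 0,0,0,0,0,0,0.95]'
python3 - <<'E'
from h import *
go((.553,-.341,.13),73.2)
E
```

```text
time_s: 18.42
tool_pos: [0.5473, -0.0211, -0.0028]
tool_rot: [0.535, -0.463, -0.534, -0.464]
ft_force: [-0.3, -0.1, 0.3]
opening: 0.0566
pos [ 0.5473 -0.0211 -0.0028] yaw 98.1 tilt 0.07 J7 1.92 F [-0.3 -0.1  0.3] open 0.0566 t 18.4
turn rows(6deg) [0.02 0.   0.01] shift(60mm) [ 0.04  0.01 -0.03] world d mm [-0.3 -1.9 -2.2]
time_s: 19.05
tool_pos: [0.5466, -0.0213, -0.0036]
tool_rot: [-0.534, 0.463, 0.534, 0.463]
ft_force: [0.8, -0.4, -2.1]
opening: 0.0138
time_s: 19.55
tool_pos: [0.5486, -0.0211, 0.1315]
tool_rot: [0.535, -0.462, -0.533, -0.465]
ft_force: [-0.2, -0.0, -3.0]
opening: 0.0135
pos [ 0.5486 -0.0211  0.1315] yaw 98.1 tilt 0.31 J7 1.81 F [-0.2 -0.  -3. ] open 0.0135 t 19.6
turn rows(6deg) [4.16 0.02 0.05] shift(60mm) [ 0.02 -1.61 -5.08] world d mm [   4.4 -319.9   -1.5]
```

```bash
python3 -m inch '[0.83,0,0,0,0,0,0.95, 0.83,0,0,0,0,0,0.95, 0.83,0,0,0,0,0,0.95, 0.83,0,0,0,0,0,0.95, 0.83,0,0,0,0,0,0.95, 0,0,0,0,-0.23,-0.725,0.95, 0,0,0,0,-0.23,-0.725,0.95, 0,0,0,0,-0.23,-0.725,0.95, 0,0,0,0,-0.23,-0.725,0.95, 0,0,0,0,-0.23,-0.725,0.95, 0,0,0,0,-0.23,-0.725,0.95, 0,0,0,0,-0.23,-0.725,0.95, 0,0,0,0,0,0,0.95, 0,0,0,0,0,0,0.95]'
python3 - <<'E'
from h import *
go((.553,-.341,.06),73.2)
s=img("scene");t=img("top")
for w,d,p in(("s",s,px(s,(.553,-.341,.152))),("t",t,px(t,(.553,-.341,.152)))):
    c=blob(wood(d),p);z=sense()["tool_pos"][2]+.0036+.018
    print(w,c.min(0),c.max(0),cv2.minAreaRect((plane(d,c,z)*1000).astype(np.float32)))
A=cv2.resize(s["frame"][95:155,285:350,::-1],None,fx=6,fy=6,interpolation=cv2.INTER_CUBIC);B=cv2.resize(t["frame"][170:230,360:425,::-1],None,fx=6,fy=6,interpolation=cv2.INTER_CUBIC)
cv2.imwrite("pics/p11.png",np.hstack([A,B]))
E
```

```text
time_s: 21.3
tool_pos: [0.5509, -0.34, 0.1271]
tool_rot: [-0.421, 0.568, 0.422, 0.567]
ft_force: [0.5, 0.1, -2.4]
opening: 0.0135
pos [ 0.5509 -0.34    0.1271] yaw 73.2 tilt 0.11 J7 2.03 F [ 0.5  0.1 -2.4] open 0.0135 t 21.3
turn rows(6deg) [ 0.01  0.   -0.02] shift(60mm) [ 1.12 -0.04 -0.  ] world d mm [  2.1  -1.  -67.1]
s [306.5625 108.5625] [331.4375 121.4375] ((544.02734375, -334.789794921875), (92.79100036621094, 128.02500915527344), 70.68380737304688)
t [394.5625 187.4375] [422.4375 214.4375] ((548.8641967773438, -336.8719177246094), (70.17852783203125, 106.74018859863281), 74.45443725585938)
```

```bash
python3 -m inch '[0,0,0,0.3,-0.05,-0.07,0.95, 0,0,0,0.5,0,0,0.95, 0,0,0,0.25,0,0,0.95, 0,0,0,0,0,0,0.95]'
python3 - <<'E'
from h import *
go((.5525,-.342,.0364),73.2)
s=img("scene");t=img("top");z=sense()["tool_pos"][2]+.0036+.018
for w,d in(("s",s),("t",t)):
    c=blob(wood(d),px(d,(.553,-.341,z)))
    print(w,c.min(0),c.max(0),cv2.minAreaRect((plane(d,c,z)*1000).astype(np.float32)))
A=cv2.resize(s["frame"][105:155,290:345,::-1],None,fx=7,fy=7,interpolation=cv2.INTER_CUBIC);B=cv2.resize(t["frame"][180:230,370:425,::-1],None,fx=7,fy=7,interpolation=cv2.INTER_CUBIC)
cv2.imwrite("pics/p11.png",np.hstack([A,B]))
E
```

```text
time_s: 21.9
tool_pos: [0.5525, -0.345, 0.0641]
tool_rot: [-0.421, 0.568, 0.423, 0.567]
ft_force: [-0.3, 0.0, -1.4]
opening: 0.0137
pos [ 0.5525 -0.345   0.0641] yaw 73.3 tilt 0.12 J7 2.07 F [-0.3  0.  -1.4] open 0.0137 t 21.9
turn rows(6deg) [ 0.01  0.   -0.02] shift(60mm) [0.46 0.01 0.05] world d mm [  0.    3.  -27.7]
s [305.4375 120.5625] [330.5625 133.4375] ((542.7113647460938, -338.76806640625), (90.52046203613281, 129.2122802734375), 75.92337799072266)
t [392.5625 197.4375] [419.4375 224.5625] ((550.429931640625, -343.20855712890625), (70.58307647705078, 105.64547729492188), 74.33171844482422)
```

View pics/p11.png

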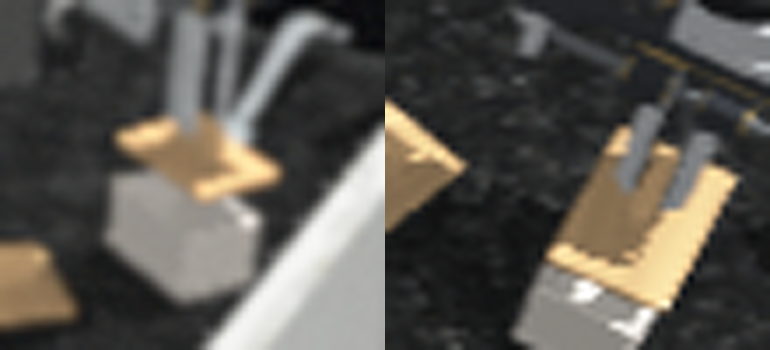

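After perspective, the lid sits about 2 mm too far right in the scene view, consistent with the reading (y −3 mm). I'll correct and lower.

```bash
python3 -m inch '[0,0,0,0.1,0.01,0.045,0.95, 0,0,0,0.15,0,0,0.95, 0,0,0,0.1,0,0,0.95, 0,0,0,0.06,0,0,0.95, 0,0,0,0,0,0,0.95]'
python3 - <<'E'
from h import *
go((.5525,-.342,.0364),73.2)
E
```

```text
time_s: 22.62
tool_pos: [0.5531, -0.3428, 0.0405]
tool_rot: [-0.422, 0.568, 0.422, 0.567]
ft_force: [-0.7, -0.7, -1.2]
opening: 0.0137
pos [ 0.5531 -0.3428  0.0405] yaw 73.2 tilt 0.03 J7 2.08 F [-0.7 -0.7 -1.2] open 0.0137 t 22.6
turn rows(6deg) [ 0.01 -0.   -0.  ] shift(60mm) [0.07 0.01 0.01] world d mm [-0.6  0.8 -4.1]
```

```bash
python3 -m inch '[0,0,0,0.08,0.01,0.01,0.95, 0,0,0,0,0,0,0.95]' && python3 -m inch '[0,0,0,0,0,0,0.4, 0,0,0,0,0,0,0.4, 0,0,0,0,0,0,0.4, 0,0,0,-0.4,0,0,0.4, 0,0,0,-0.8,0,0,0.4, 0,0,0,-0.8,0,0,0.4]' && python3 -m inch '[0.95,0,0,0,0,0,0.4, 0.95,0,0,0,0,0,0.4, 0.95,0,0,0,0,0,0.4, 0.95,0,0,0,0,0,0.4, 0.95,0,0,0,0,0,0.4, 0.95,0,0,0,0,0,0.4, 0.95,0,0,0,0,0,0.4, 0.95,0,0,0,0,0,0.4, 0.95,0,0,0,0,0,0.4, 0.95,0,0,0,0,0,0.4, 0.95,0,0,0,0,0,0.4, 0.95,0,0,0,0,0,0.4, 0.95,0,0,0,0,0,0.4, 0.95,0,0,0,0,0,0.4, 0.95,0,0,0,0,0,0.4, 0.95,0,0,0,0,0,0.4, 0.95,0,0,0,0,0,0.4, 0.95,0,0,0,0,0,0.4, 0.93,0,0,0,0,0,0.4]' && python3 -m inch '[0,0,0,0,0.78,-0.21,0.4, 0,0,0,0,0.78,-0.21,0.4, 0,0,0,0,0.78,-0.21,0.4, 0,0,0,0,0,0,0.4]'
python3 - <<'E'
from h import *
go((.603,-.206,-.005),-35)
s=img("scene");t=img("top")
for w,d in(("s",s),("t",t)):
    c=blob(wood(d),px(d,(.555,-.341,.058)));print(w,c.min(0),c.max(0),cv2.minAreaRect((plane(d,c,.058)*1000).astype(np.float32)))
c=blob(wood(s),px(s,(.603,-.206,.02)));print(c.min(0),c.max(0),cv2.minAreaRect((plane(s,c,.018)*1000).astype(np.float32)))
# bar direction: dark shadow/edges not used; outline angle only
E
```

```text
time_s: 22.88
tool_pos: [0.5529, -0.3422, 0.036]
tool_rot: [-0.422, 0.568, 0.422, 0.568]
ft_force: [-0.0, -0.2, -2.2]
opening: 0.0138
time_s: 23.62
tool_pos: [0.5526, -0.342, 0.1573]
tool_rot: [-0.422, 0.568, 0.422, 0.567]
ft_force: [0.6, 0.5, 0.5]
opening: 0.0566
time_s: 26.0
tool_pos: [0.5529, -0.3419, 0.156]
tool_rot: [0.213, 0.674, -0.213, 0.674]
ft_force: [0.0, 0.2, 0.3]
opening: 0.0562
time_s: 26.5
tool_pos: [0.6041, -0.2008, 0.1554]
tool_rot: [0.21, 0.675, -0.21, 0.675]
ft_force: [0.8, -0.5, 0.1]
opening: 0.0562
pos [ 0.6041 -0.2008  0.1554] yaw -34.6 tilt 0.06 J7 0.2 F [ 0.8 -0.5  0.1] open 0.0562 t 26.5
turn rows(6deg) [ 0.07 -0.01 -0.  ] shift(60mm) [ 2.67 -0.08  0.03] world d mm [  -1.1   -5.2 -160.4]
s [304.4375 123.5625] [328.4375 138.4375] ((555.19140625, -341.73779296875), (88.70057678222656, 137.49227905273438), 70.48529815673828)
t [389.5625 201.4375] [416.4375 228.5625] ((550.891357421875, -339.0743103027344), (70.16586303710938, 105.99531555175781), 72.99833679199219)
[279.4375 138.5625] [301.5625 152.5625] ((600.4135131835938, -206.95265197753906), (94.06951141357422, 123.90398406982422), 56.0535774230957)
```

```bash
python3 -m inch '[0,0,0,0.7,-0.06,0.03,0.4, 0,0,0,0.9,0,0,0.4, 0,0,0,0.65,0,0,0.4, 0,0,0,0.22,0,0,0.4, 0,0,0,0.12,0,0,0.4, 0,0,0,0.05,0,0,0.4, 0,0,0,0,0,0,0.4]'
python3 - <<'E'
from h import *
go((.603,-.206,-.005),-35)
E
python3 -m inch '[0,0,0,0,0,0,0.95, 0,0,0,0,0,0,0.95, 0,0,0,0,0,0,0.95, 0,0,0,0,0,0,0.95, 0,0,0,0,0,0,0.95]' 25 && python3 -m inch '[0,0,0,-0.5,0,0,0.95, 0,0,0,-0.9,0,0,0.95, 0,0,0,-0.9,0,0,0.95, 0,0,0,-0.3,0,0,0.95, 0,0,0,0,0,0,0.95]'
python3 - <<'E'
from h import *
go((.436,.394,.16),-35)
E
```

```text
time_s: 27.48
tool_pos: [0.6022, -0.2095, -0.0015]
tool_rot: [0.212, 0.674, -0.212, 0.675]
ft_force: [-0.2, 0.5, 0.0]
opening: 0.0562
pos [ 0.6022 -0.2095 -0.0015] yaw -34.9 tilt 0.07 J7 0.33 F [-0.2  0.5  0. ] open 0.0562 t 27.5
turn rows(6deg) [ 0.01  0.01 -0.  ] shift(60mm) [ 0.06  0.05 -0.02] world d mm [ 0.8  3.5 -3.5]
time_s: 28.1
tool_pos: [0.6016, -0.2092, -0.0025]
tool_rot: [0.212, 0.675, -0.212, 0.674]
ft_force: [-0.3, 0.4, -0.7]
opening: 0.0136
time_s: 28.72
tool_pos: [0.6021, -0.2091, 0.1539]
tool_rot: [0.212, 0.674, -0.212, 0.675]
ft_force: [0.1, -0.4, -1.4]
opening: 0.0139
pos [ 0.6021 -0.2091  0.1539] yaw -34.9 tilt 0.07 J7 0.21 F [ 0.1 -0.4 -1.4] open 0.0139 t 28.7
turn rows(6deg) [ 0.02  0.01 -0.01] shift(60mm) [-0.1   6.65 -8.03] world d mm [-166.1  603.1    6.1]
```

```bash
python3 -m inch '[0,0,0,0,0.475,-0.573,0.95, 0,0,0,0,0.475,-0.573,0.95, 0,0,0,0,0.475,-0.573,0.95, 0,0,0,0,0.475,-0.573,0.95, 0,0,0,0,0.475,-0.573,0.95, 0,0,0,0,0.475,-0.573,0.95, 0,0,0,0,0.475,-0.573,0.95, 0,0,0,0,0.475,-0.573,0.95, 0,0,0,0,0.475,-0.573,0.95, 0,0,0,0,0.475,-0.573,0.95, 0,0,0,0,0.475,-0.573,0.95, 0,0,0,0,0.475,-0.573,0.95, 0,0,0,0,0.475,-0.573,0.95, 0,0,0,0,0.475,-0.573,0.95, 0,0,0,0,0,0,0.95, 0,0,0,0,0,0,0.95]'
python3 - <<'E'
from h import *
go((.436,.394,.08),-35)
s=img("scene");t=img("top");z=sense()["tool_pos"][2]+.0025+.018;p=sense()["tool_pos"]
for w,d in(("s",s),("t",t)):
    c=blob(wood(d),px(d,(p[0],p[1],z)))
    print(w,c.min(0),c.max(0),cv2.minAreaRect((plane(d,c,z)*1000).astype(np.float32)))
E
```

```text
time_s: 30.72
tool_pos: [0.4351, 0.3925, 0.1522]
tool_rot: [0.212, 0.675, -0.213, 0.674]
ft_force: [0.1, 0.5, -1.2]
opening: 0.0137
pos [0.4351 0.3925 0.1522] yaw -34.9 tilt 0.12 J7 -0.81 F [ 0.1  0.5 -1.2] open 0.0137 t 30.7
turn rows(6deg) [0.01 0.   0.02] shift(60mm) [ 1.2   0.03 -0.  ] world d mm [  0.9   1.5 -72.2]
s [155.5625 130.5625] [261.4375 197.4375] ((591.8151245117188, 300.53021240234375), (315.8080139160156, 473.9404602050781), 26.126434326171875)
t [173.5625 165.4375] [214.4375 190.4375] ((444.2381896972656, 422.833251953125), (143.52833557128906, 100.62430572509766), 55.32890319824219)
```

```bash
python3 -m inch '[0,0,0,0.5,0.02,0,0.95, 0,0,0,0.5,0,0,0.95, 0,0,0,0.2,0,0,0.95, 0,0,0,0,0,0,0.95]'
python3 - <<'E'
from h import *
go((.436,.394,.0525),-35)
s=img("scene");t=img("top");z=sense()["tool_pos"][2]+.0025+.018;p=sense()["tool_pos"]
for w,d in(("s",s),("t",t)):
    c=blob(wood(d),px(d,(p[0],p[1],z)));q=plane(d,c,z)
    print(w,c.min(0),c.max(0),cv2.minAreaRect((q*1000).astype(np.float32)),"pred box",*[f(np.array([px(d,(p[0]+.0537*np.cos(a),p[1]+.0537*np.sin(a),z)) for a in np.radians([10,100,190,280])]),0).round(1) for f in(np.min,np.max)])
A=cv2.resize(s["frame"][185:240,195:250,::-1],None,fx=7,fy=7,interpolation=cv2.INTER_CUBIC);B=cv2.resize(t["frame"][165:220,175:230,::-1],None,fx=7,fy=7,interpolation=cv2.INTER_CUBIC)
cv2.imwrite("pics/p12.png",np.hstack([A,B]))
E
```

```text
time_s: 31.32
tool_pos: [0.4364, 0.3937, 0.0815]
tool_rot: [0.212, 0.674, -0.213, 0.674]
ft_force: [0.4, -0.6, -1.2]
opening: 0.0138
pos [0.4364 0.3937 0.0815] yaw -35.0 tilt 0.04 J7 -0.75 F [ 0.4 -0.6 -1.2] open 0.0138 t 31.3
turn rows(6deg) [0.   0.   0.01] shift(60mm) [ 0.48 -0.   -0.01] world d mm [ -0.4   0.3 -29. ]
s [205.5625 195.5625] [231.4375 213.5625] ((433.0977478027344, 395.0154724121094), (87.96348571777344, 93.55014038085938), 53.843971252441406) pred box [205.9 195.8] [229.6 211.6]
t [186.4375 180.4375] [215.4375 201.4375] ((437.3205261230469, 395.2439880371094), (83.48222351074219, 81.26010131835938), 55.31606674194336) pred box [186.7 178.6] [215.6 202. ]
```

View pics/p12.png

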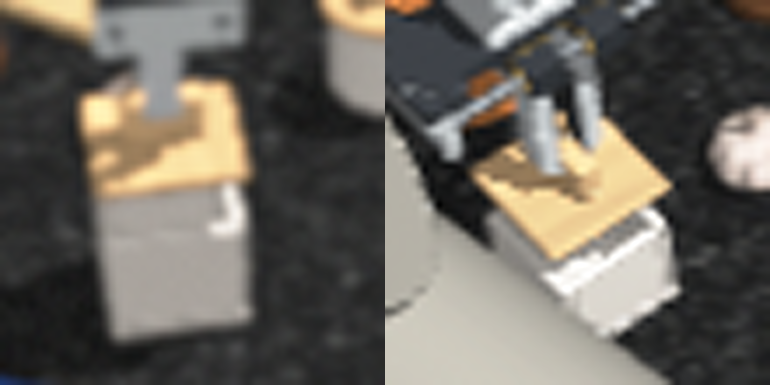

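Viewer is at its limit (16). The lid is aligned above the square canister in both views (lid about (0.436,0.395), canister (0.436,0.394)). Lowering.

```bash
python3 -m inch '[0,0,0,0.2,0,0,0.95, 0,0,0,0.12,0,0,0.95, 0,0,0,0.08,0,0,0.95, 0,0,0,0.04,0,0,0.95, 0,0,0,0,0,0,0.95]'
python3 - <<'E'
from h import *
go((.436,.394,.0525),-35)
E
```

```text
time_s: 32.05
tool_pos: [0.4363, 0.3944, 0.0551]
tool_rot: [0.212, 0.674, -0.212, 0.675]
ft_force: [-1.1, -0.1, -2.3]
opening: 0.014
pos [0.4363 0.3944 0.0551] yaw -34.9 tilt 0.01 J7 -0.73 F [-1.1 -0.1 -2.3] open 0.014 t 32.0
turn rows(6deg) [0.01 0.   0.  ] shift(60mm) [ 0.04 -0.01  0.  ] world d mm [-0.3 -0.4 -2.6]
```

Plug is 7 mm in with no resistance. I'll set it down, release, rise, and move left out of the view.

```bash
python3 -m inch '[0,0,0,0.05,0,0,0.95, 0,0,0,0,0,0,0.95]' && python3 -m inch '[0,0,0,0,0,0,0.4, 0,0,0,0,0,0,0.4, 0,0,0,0,0,0,0.4, 0,0,0,-0.4,0,0,0.4, 0,0,0,-0.8,0,0,0.4, 0,0,0,-0.8,0,0,0.4, 0,0,0,-0.3,0.3,-0.5,0.4, 0,0,0,0,0.3,-0.6,0.4, 0,0,0,0,0.3,-0.6,0.4, 0,0,0,0,0.3,-0.6,0.4, 0,0,0,0,0,0,0.4]'
python3 - <<'E'
from h import *
go((.436,.394,.0525),-35)
s=img("scene");t=img("top")
C={"big":((.441,.0715),.078,.045,None),"small":((.4785,.1885),.063,.036,None),"square":((.4362,.3943),.073,.0537,[10,100,190,280]),"oblong":((.553,-.3414),.058,.0585,[-16.8+33.1,-16.8-33.1,163.2+33.1,163.2-33.1])}
for n,(c,z,r,an) in C.items():
    A=np.radians(an or np.arange(0,360,5))
    for w,d in(("s",s),("t",t)):
        # expected wood box: board top (z) and bottom (z-.008) outlines, seated
        Q=np.array([px(d,(c[0]+r*np.cos(a),c[1]+r*np.sin(a),h)) for a in A for h in(z,z-.008)])
        b=blob(wood(d),px(d,(*c,z)));print(n,w,"exp",Q.min(0).round(1),Q.max(0).round(1),"seen",b.min(0).round(1),b.max(0).round(1))
E
```

```text
time_s: 32.3
tool_pos: [0.4362, 0.3948, 0.0523]
tool_rot: [0.212, 0.675, -0.212, 0.674]
ft_force: [-1.0, 0.1, 1.2]
opening: 0.014
time_s: 33.67
tool_pos: [0.3625, 0.5351, 0.1911]
tool_rot: [0.211, 0.675, -0.211, 0.675]
ft_force: [1.2, -0.9, 0.4]
opening: 0.0567
pos [0.3625 0.5351 0.1911] yaw -34.7 tilt 0.04 J7 -1.06 F [ 1.2 -0.9  0.4] open 0.0567 t 33.7
turn rows(6deg) [ 0.05  0.01 -0.  ] shift(60mm) [ 2.31 -1.22  2.35] world d mm [  73.5 -141.1 -138.6]
big s exp [265.7 165.7] [287.8 180. ] seen [264.6 164.6] [289.4 179.4]
big t exp [274.1 201.6] [299.  223.4] seen [273.6 200.6] [299.4 222.4]
small s exp [240.9 177.8] [259.  190.3] seen [239.6 175.6] [259.4 190.4]
small t exp [248.6 191.4] [267.9 208.4] seen [247.6 190.6] [267.4 206.4]
square s exp [206.6 202.2] [230.1 219.8] seen [205.6 201.6] [231.6 219.4]
square t exp [187.7 183.6] [216.4 208.1] seen [187.6 183.6] [215.4 206.6]
oblong s exp [304.6 125.5] [327.5 138.8] seen [304.4 123.6] [328.4 138.4]
oblong t exp [389.9 201.2] [417.3 229.2] seen [389.6 201.6] [416.4 228.6]
```

In both views all four lid outlines match the fully seated prediction to about 1 px, apart from the knobs sticking up at the top edge. An unseated lid would show 2–3 px higher. The gripper is clear of everything, so I'm handing in.

```bash
python3 -c "from rig import job;print(job.finish_job())"
```

```text
the job is handed in; nothing more can be done
None
```

All four lids are on their own canisters, and I handed the job in at about 34 s of the 93 s limit, with the gripper clear of everything. I put them on in the order large round, small round, oblong, square.

**Last checks:** in both camera views every lid's outline matched the fully seated, level prediction to about 1–2 px. A lid still standing on the rim would show 2–3 px higher. The final check was by numbers, because I had used all 16 pictures; the seated square and oblong lids were never viewed, only the two round ones.

**What went wrong or disagreed:**
- **Missed grasp:** the first grasp closed above the knob. The fingertips stood about 30 mm higher in the images than the reported tool position. I allowed for that from then on.
- **Seating force:** the large lid was pressed down with about 23 N; the others took almost none.
- **Oblong canister corners:** my first corner picks in the scene view did not agree with the top view. A close crop settled it.
- **Small canister position:** the top-view estimate was about 5 mm off the scene view because the arm hid part of it. I relied on the scene view, and the plug went in without resistance.

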